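Line up the typewriter bells by size

ROBOT

A 7-joint arm with a two-finger parallel gripper is mounted at the origin on the work surface. World frame = base frame: x ahead of the robot, y to its left, z up, the work surface at z = 0. Lengths are in mm, angles in rad, forces in N, time in s.
With the tool pointing down it reaches from about 400 to 875 mm from the base axis. Payload 4.4 kg.
Tool frame: the origin (TCP) lies on the centre line of the jaws, within the pads' length; the fingertips stand 25 mm ahead of it and the grasp point (between the pads) lies 6 mm ahead of it; x points along the fingers, y is the direction in which the jaws open and shut, and the axes are right-handed (so a half turn about x gives the same grasp; the last joint's range is limited). The gripper opens to 85 mm and grips with 20 to 120 N. Pads are 22 mm wide; open, the fingers measure 114 mm over their backs; the gripper's body (76 mm by 85 mm) begins 54 mm behind the grasp point. The pads swing forward as they close: fully open they stand 13 mm farther back than shut.
Start: joints at [1.241, 0.628, 0.038, 1.517, -0.027, 0.996, -0.02], TCP at [169.515, -627.521, 256.313] pointing down, gripper open.
Joint ranges: [-3.06, 3.06], [-0.37, 2.12], [-1.25, 1.32], [0.18, 2.47], [-1.1, 4.24], [0.23, 1.98], [-2.94, 2.94]. Speed limits (rad/s): [2.57, 2.57, 3.14, 3.14, 3.14, 3.14, 3.14].

INTERFACE

Orientations are given as [roll, pitch, yaw] about the fixed x, y, z axes, in that order (R = Rz(yaw) Ry(pitch) Rx(roll)).
In Python, from cell import * gives the robot as it stands. The module is installed in compiled form; this text tells all that it offers.
- The arm moves only by the tool jog_arm, never from a script. Its argument "series" is a list of rows, each a list of 3 entries, a list of its own where there are three numbers: the turn, a rotation vector about the tool's x, y, z in degrees, then the shift along the tool's x, y, z in mm, then the gripper's target within -1 to 1 (shut at 1, half-way at 0, fully open at -1). In form: [[[rx, ry, rz], [dx, dy, dz], hand], ...]. A call has 1 to 8 rows; each row shifts and turns the commanded pose from where the row before left it, along the tool's axes as they then stand; what a row does not reach is not made up. A row lasts 1/8 s, in which the tool goes at most 62.5 mm and 10.7 degrees, less where a joint would pass 70% of its speed; a pose out of reach is approached as far as the arm can. A call is refused whole if a number of a shift passes 62.5 or a number of a turn 10.7, either way. A call with a gripper value outside its range is refused whole. The fingers move at their own pace and stop on an object; the grip force is fixed at half the most. Time passes only in rows, so rows that do not move let the fingers close. It gives the time, the measured TCP pose, the force and the opening at its end, in the units of the state.
- read_state(): the state, without advancing time (a new reading comes with each control period).
- get_image(name): name is "side" or "top"; returns a dict with "img" (384x512x3 uint8, red, green, blue), "range_z" (384x512 float32, mm along the optical axis (not along the pixel's ray), 0 where there is no reading), "fovy" (degrees; the focal length in pixels is half the picture's height over the tangent of half this angle, whatever the lens; pixels are square), "cx", "cy" (the principal point, pixels), "cam_to_world" (4x4, takes a point from camera to world coordinates). Camera axes: x right, y up, looking along -z (the intrinsics and any distortion apply to the point x, -y, -z); pixel columns grow to the right and rows downward; lengths in mm; the calibration is good to about 2 mm. A picture is of the moment at which its call begins.
- finish_job(): hands the job in, once; it reports no verdict.
The state is a dict: "clock": time; "qpos": joint angles; "qd": joint speeds; "tau": joint torques, N m; "eef_pos": TCP position; "tool_rot": TCP orientation; "force": force on the tool from outside, world axes, zero at the start; "torque": the same for the moment, N m; "width": finger opening in mm.
Only numpy, scipy, OpenCV 4.12 (cv2) and the standard library are available. Lean on these libraries where they do the work, as an engineer would, in place of code of your own. Each camera call takes 0.05 s, during which the arm holds its last target. There are 200 camera calls.

TASK

Line up the four loose brass bells in order of size on the wooden board, each centred on its own round mark: the largest on the mark beside the nickel margin stop, then the next largest and so on, down to the smallest at the far end of the row. Leave them standing mouth down and let go, tip none of them over on the way, and do not shift the tin of rubber feet.

Things in the scene. Friction and masses are not known exactly. Their poses are not given: they have to be found in the camera images.
- bell_62_mid (a point): the largest of four loose brass dome bells, standing mouth down: 62 mm across, 38 mm tall, about 160 g; a round, upright skirt 18 mm high, then a dome with a small steel screw head on top; its underside is flat. This point is on its axis, half-way up (19 mm above its underside); z is up, its yaw does not matter. The four start on the bench on the robot's side of the board, in any order.
- bell_52_mid (a point): the second largest of four loose brass dome bells, standing mouth down: 52 mm across, 34 mm tall, about 110 g; a round, upright skirt 17 mm high, then a dome with a small steel screw head on top; its underside is flat. This point is on its axis, half-way up (17 mm above its underside); z is up, its yaw does not matter. The four start on the bench on the robot's side of the board, in any order.
- bell_42_mid (a point): the third largest of four loose brass dome bells, standing mouth down: 42 mm across, 30 mm tall, about 70 g; a round, upright skirt 16 mm high, then a dome with a small steel screw head on top; its underside is flat. This point is on its axis, half-way up (15 mm above its underside); z is up, its yaw does not matter. The four start on the bench on the robot's side of the board, in any order.
- bell_32_mid (a point): the smallest of four loose brass dome bells, standing mouth down: 32 mm across, 26 mm tall, about 45 g; a round, upright skirt 15 mm high, then a dome with a small steel screw head on top; its underside is flat. This point is on its axis, half-way up (13 mm above its underside); z is up, its yaw does not matter. The four start on the bench on the robot's side of the board, in any order.
- mark_a: one of four alike flat round marks, 68 mm across, grey felt with a black rim, inlaid flush in a fixed wooden board 78 x 430 mm and 12 mm thick that lies crosswise in front of the robot; the +y end of the row (an end mark). The marks are 90 mm apart, centre to centre, in the order a, b, c, d from +y to -y. Origin: centre of the mark, on the board's top face, 12 mm above the bench; y runs along the row towards mark a, x across the board, z up.
- mark_b: one of four alike flat round marks, 68 mm across, grey felt with a black rim, inlaid flush in a fixed wooden board 78 x 430 mm and 12 mm thick that lies crosswise in front of the robot; second from the +y end. The marks are 90 mm apart, centre to centre, in the order a, b, c, d from +y to -y. Origin: centre of the mark, on the board's top face, 12 mm above the bench; y runs along the row towards mark a, x across the board, z up.
- mark_c: one of four alike flat round marks, 68 mm across, grey felt with a black rim, inlaid flush in a fixed wooden board 78 x 430 mm and 12 mm thick that lies crosswise in front of the robot; third from the +y end. The marks are 90 mm apart, centre to centre, in the order a, b, c, d from +y to -y. Origin: centre of the mark, on the board's top face, 12 mm above the bench; y runs along the row towards mark a, x across the board, z up.
- mark_d: one of four alike flat round marks, 68 mm across, grey felt with a black rim, inlaid flush in a fixed wooden board 78 x 430 mm and 12 mm thick that lies crosswise in front of the robot; the -y end of the row (an end mark). The marks are 90 mm apart, centre to centre, in the order a, b, c, d from +y to -y. Origin: centre of the mark, on the board's top face, 12 mm above the bench; y runs along the row towards mark a, x across the board, z up.
- stop: the nickel-plated steel margin stop, a small fixed bracket 50 mm (across the board) x 22 mm, 42 mm tall, with a raised tab, fixed on the board just beyond ONE end of the row of marks: 58 mm from either mark a or mark d, differing from start to start. The board's other end has only a low wooden block 10 mm high. Origin: centre of its underside, on the board's top.
- tin: a bystander: round green tin of rubber feet with a bright lid, 74 mm across, 44 mm tall, loose on the bench beside the board's +y end, to be left alone. Origin: centre of its underside.
Things that resemble listed ones, but are neither listed nor needed, are in the scene too. Leave any purple or red look-alike of the part that bears bell_52_mid alone. What is shaped like the part that bears bell_62_mid but orange is not meant.

How it is judged (in metres and radians):
At the end, for the whole second after the job is handed in: Counted from the mark beside the margin stop, the 62, 52, 42 and 32 mm bells stand in that order, one on each mark, each within 12 mm of its mark's centre, standing on the board (height within 4 mm), upright within 0.1 rad, released and at rest (((horizontal distance between stop and mark_a below 0.15 m and horizontal distance between bell_62_mid and mark_a below 0.012 m and horizontal distance between bell_52_mid and mark_b below 0.012 m and horizontal distance between bell_42_mid and mark_c below 0.012 m and horizontal distance between bell_32_mid and mark_d below 0.012 m) or (horizontal distance between stop and mark_d below 0.15 m and horizontal distance between bell_62_mid and mark_d below 0.012 m and horizontal distance between bell_52_mid and mark_c below 0.012 m and horizontal distance between bell_42_mid and mark_b below 0.012 m and horizontal distance between bell_32_mid and mark_a below 0.012 m)) and angle between each of bell_62_mid, bell_52_mid, bell_42_mid, bell_32_mid's own z axis and vertical below 0.1 rad and z of bell_62_mid in the frame of mark_a between 0.015 and 0.023 m and linear speed of each of bell_62, bell_52, bell_42, bell_32 below 0.01 m/s and contact force between the fingers and bell_62 below 0.05 N and z of bell_52_mid in the frame of mark_a between 0.013 and 0.021 m and contact force between the fingers and bell_52 below 0.05 N and z of bell_42_mid in the frame of mark_a between 0.011 and 0.019 m and contact force between the fingers and bell_42 below 0.05 N and z of bell_32_mid in the frame of mark_a between 0.009 and 0.017 m and contact force between the fingers and bell_32 below 0.05 N); the robot touches nothing.
It fails at once if the tin of rubber feet is shifted by more than 20 mm (distance of tin from where it was at the start of the episode above 0.02 m).
It fails at once if a bell is tipped over (leans more than 0.8 rad) (angle between any of bell_62_mid, bell_52_mid, bell_42_mid, bell_32_mid's own z axis and vertical above 0.8 rad).
It also fails if it takes over 93 s, if anything falls off the work surface, if the arm or the gripper's body presses on something with over 40 N, if the wrist force passes 120 N, or if a joint passes its speed limit or range.

## Working session

There is one attempt and no reset: what is moved stays moved. The work goes in short steps, Python scripts to look and compute and a tool call to move; the robot and the scene stay as the last step left them, time stands still between calls to the robot, and variables do not carry over. Pictures are saved under pics/ and viewed, about 12 in all and at most 16, crops included, and the job is handed in when it is done.

Besides the shell and the picture viewer there is one more tool, called after "Emit:" as name(argument=value, ...) on one line, values as JSON. jog_arm: Moves the arm, as the interface text tells. Its arguments: {"type":"object","properties":{"series":{"type":"array"}},"required":["series"]}

```bash
mkdir -p pics
cat > h.py <<'E'
from cell import *
import numpy as np, cv2
def snap(n,f):
    d=get_image(n); np.savez(f'/tmp/{f}.npz',**d); cv2.imwrite(f'pics/{f}.png',d['img'][...,::-1]); return d
def pt(d,u,v,z=None):
    "world point of pixel from depth, or on plane z"
    f=192/np.tan(np.radians(float(d['fovy']))/2); T=np.array(d['cam_to_world'])
    r=np.array([(u-d['cx'])/f,-(v-d['cy'])/f,-1.])
    w=T[:3,:3]@r; o=T[:3,3]
    s=float(d['range_z'][int(round(v)),int(round(u))]) if z is None else (z-o[2])/w[2]
    return o+s*w
E
python3 - <<'E'
from h import *
for n in('top','side'):
    d=snap(n,n+'0'); print({k:d[k] for k in d if k not in('img','range_z')})
s=read_state(); print(s)
E
```

```text
{'fovy': 51.224847986508045, 'cx': 253.3623261925628, 'cy': 190.54778904114508, 'cam_to_world': array([[ 9.75686218e-03,  9.97202652e-01, -7.41058373e-02,
         4.54472824e+02],
       [-9.98968267e-01,  1.30075995e-02,  4.35109718e-02,
         7.71492183e+01],
       [ 4.43531955e-02,  7.36048493e-02,  9.96300718e-01,
         9.65054849e+02],
       [ 0.00000000e+00,  0.00000000e+00,  0.00000000e+00,
         1.00000000e+00]])}
{'fovy': 44.33305491078838, 'cx': 255.7401963176242, 'cy': 191.8900754370191, 'cam_to_world': array([[ 9.31558214e-01,  2.84907669e-01, -2.25891376e-01,
         2.51989394e+02],
       [-3.63325860e-01,  7.05650192e-01, -6.08319098e-01,
        -5.90883761e+02],
       [-1.39144831e-02,  6.48756831e-01,  7.60868557e-01,
         8.64553661e+02],
       [ 0.00000000e+00,  0.00000000e+00,  0.00000000e+00,
         1.00000000e+00]])}
{'clock': 0.1, 'qpos': array([ 1.24117455,  0.62921399,  0.03848297,  1.5182481 , -0.02699988,
        0.99632462, -0.02003907]), 'qd': array([ 0.00092414, -0.00081481, -0.00018772, -0.0034953 ,  0.00026141,
        0.00151228,  0.00018463]), 'tau': array([ 3.07785667e-03, -5.64536619e+01,  1.23027351e+00, -1.93975478e+01,
        1.11061989e-02,  5.40168781e-03, -1.93510147e-05]), 'eef_pos': array([ 169.37778019, -627.01407462,  255.51377936]), 'tool_rot': array([-1.54865609,  1.56912124,  1.85668888]), 'force': array([-0.72232564,  0.27144132,  0.13908588]), 'torque': array([-0.02446871, -0.03536674,  0.02801084]), 'width': 85.52013716068441}
```

View pics/top0.png

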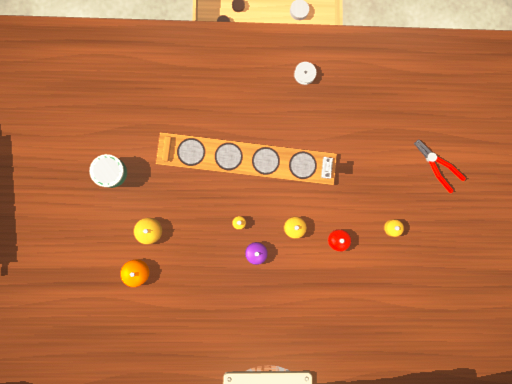

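View pics/side0.png

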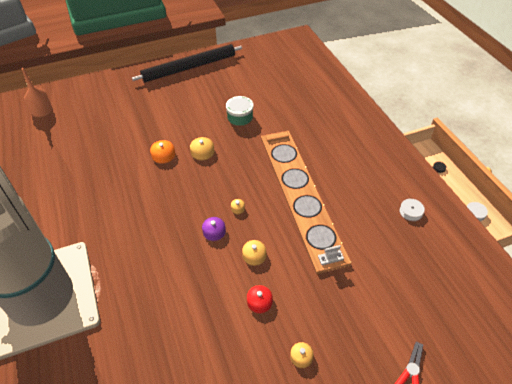

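The top view shows the stop at (327,167), beside mark d. The marks are at (191,152), (229,156), (266,160) and (303,165). The brass bells are at (148,231), (239,223), (295,228) and (394,228), and the tin is at (107,171).

```bash
cat >> h.py <<'E'
def cloud(d):
    f=192/np.tan(np.radians(float(d['fovy']))/2); T=np.array(d['cam_to_world'])
    v,u=np.mgrid[:384,:512]; s=d['range_z']
    P=np.stack([(u-d['cx'])/f*s,-(v-d['cy'])/f*s,-s],-1)@T[:3,:3].T+T[:3,3]
    return P
def bells(d,seeds,r=26):
    P=cloud(d); hsv=cv2.cvtColor(d['img'],cv2.COLOR_RGB2HSV); out=[]
    v,u=np.mgrid[:384,:512]
    for (a,b) in seeds:
        m=(np.hypot(u-a,v-b)<r)&(hsv[...,0]>20)&(hsv[...,0]<35)&(hsv[...,1]>120)&(hsv[...,2]>90)&(d['range_z']>0)&(P[...,2]>4)
        q=P[m]; c,R=cv2.minEnclosingCircle(q[:,:2].astype(np.float32)); out.append((np.round(c,1),round(2*R,1),np.round(np.percentile(q[:,2],[1,99]),1)))
    return out
E
python3 - <<'E'
from h import *
T=dict(np.load('/tmp/top0.npz'));S=dict(np.load('/tmp/side0.npz'))
for b in bells(T,[(148,231),(239,223),(295,228),(394,228)]): print(b)
for b in bells(S,[(202,149),(238,206),(254,252),(302,354)],20): print('side',b)
for p in [(191,152),(229,156),(266,160),(303,165),(327,167),(107,171),(257,253),(340,240),(134,273)]: print('top',p,pt(T,*p).round(1))
for p in [(284,153),(295,178),(308,206),(321,237)]: print('side',p,pt(S,*p).round(1))
# dark-free felt ellipse centroids
for n,D,ps in(('t',T,[(191,152),(229,156),(266,160),(303,165)]),('s',S,[(284,153),(295,178),(308,206),(321,237)])):
  h=cv2.cvtColor(D['img'],cv2.COLOR_RGB2HSV);m=((h[...,1]<70)).astype(np.uint8)
  N,L,st,c=cv2.connectedComponentsWithStats(m)
  for u,v in ps:
    l=L[v,u]; print(n,l,st[l],c[l].round(1),pt(D,*c[l],z=12).round(1))
E
```

```text
(array([427.4, 285.2]), 56.7, array([20.3, 33.8]))
(array([449. ,  70.1]), 28.4, array([13.3, 22.5]))
(array([438. , -61.2]), 48.0, array([11.8, 30.4]))
(array([ 439.4, -301.2]), 38.6, array([ 5.1, 26.9]))
side (array([426.6, 286.7]), 51.0, array([23.7, 36.2]))
side (array([448.3,  70.7]), 25.4, array([16.1, 22.5]))
side (array([437.1, -62. ]), 42.3, array([21.6, 31.6]))
side (array([ 438.9, -302.1]), 35.2, array([18.8, 27.5]))
top (191, 152) [616.1 185.8  10.1]
top (229, 156) [607.6  94.8  12.3]
top (266, 160) [599.1   6.   14.2]
top (303, 165) [588.6 -83.6  12.9]
top (327, 167) [ 580.8 -135.5   41.1]
top (107, 171) [563.5 371.7  42.7]
top (257, 253) [379.1  26.5  30.5]
top (340, 240) [ 410.6 -167.2   33.6]
top (134, 273) [332.6 305.8  33.5]
side (284, 153) [619.4 185.1  12.3]
side (295, 178) [609.4  95.3  13.3]
side (308, 206) [600.3   3.1  15.4]
side (321, 237) [589.7 -85.3  14.3]
t 5 [178 139  26  26 527] [190.6 151.5] [616.9 186.5  12. ]
t 7 [216 144  26  25 517] [228.1 155.9] [607.7  96.9  12. ]
t 8 [253 148  26  26 512] [265.3 160.4] [598.5   7.5  12. ]
t 9 [290 153  26  25 509] [302.3 164.8] [589.1 -82.1  12. ]
s 44 [272 145  25  17 340] [283.7 153.1] [618.7 185.5  12. ]
s 47 [282 169  26  19 395] [294.8 178.1] [609.2  96.2  12. ]
s 48 [294 196  27  21 456] [307.1 205.9] [599.8   6.4  12. ]
s 53 [307 225  37  40 855] [324.5 243.5] [ 589.9 -102.2   12. ]
```

```bash
cat >> h.py <<'E'
from scipy.spatial.transform import Rotation as Ro
def rot(s): return Ro.from_euler('xyz',s['tool_rot']).as_matrix()
WANT=np.array([[0,1,0],[0,0,-1],[-1,0,0.]])   # tool x=-Z, y=+X, z=-Y
def delta(target,want=WANT):
    s=read_state(); R=rot(s)
    print('t',round(s['clock'],2),'pos',s['eef_pos'].round(1),'w',round(s['width'],1),'F',s['force'].round(1),'q7',s['qpos'][6].round(2))
    print('turn deg(tool)',np.degrees(Ro.from_matrix(R.T@want).as_rotvec()).round(2),'shift now-axes',(R.T@(np.array(target)-s['eef_pos'])).round(1),'in WANT axes',(want.T@(np.array(target)-s['eef_pos'])).round(1))
E
python3 - <<'E'
from h import *
print(rot(read_state()).round(3)); delta([439,-301.5,150]); delta([439,-301.5,150],WANT@np.diag([1,-1,-1]))
E
```

```text
[[-0.     0.261 -0.965]
 [ 0.002 -0.965 -0.261]
 [-1.    -0.002  0.   ]]
t 0.1 pos [ 169.4 -627.   255.5] w 85.5 F [-0.7  0.3  0.1] q7 -0.02
turn deg(tool) [-7.489e+01 -6.000e-02  8.000e-02] shift now-axes [ 105.9 -243.8 -345.2] in WANT axes [ 105.5  269.6 -325.5]
t 0.1 pos [ 169.4 -627.   255.5] w 85.5 F [-0.7  0.3  0.1] q7 -0.02
turn deg(tool) [1.0511e+02 9.0000e-02 7.0000e-02] shift now-axes [ 105.9 -243.8 -345.2] in WANT axes [ 105.5 -269.6  325.5]
```

Emit:
jog_arm(series=[[[-10.7,0,0],[0,-30.6,-43.3],-1],[[-10.7,0,0],[5,-22,-48],-1],[[-10.7,0,0],[10,-12.7,-51.4],-1],[[-10.7,0,0],[10,-3,-53],-1],[[-10.7,0,0],[10,7,-52.5],-1],[[-10.7,0,0],[10,16.5,-50],-1],[[-10.7,0,0],[10,25.6,-46],-1],[[0,0,0],[10,34,-41],-1]])

```text
clock: 1.1
eef_pos: [440.3, -300.3, 190.8]
tool_rot: [-3.003, 1.57, 1.711]
force: [0.5, -1.2, 0.6]
width: 85.6
```

Run:
```python
from h import *
delta([439,-301.5,100])
d=snap('side','s1'); cv2.imwrite('pics/s1c.png',cv2.resize(d['img'][200:384,200:450,::-1],None,fx=3,fy=3))
delta([439,-301.5,100])
```

```text
t 1.1 pos [ 440.3 -300.3  190.8] w 85.6 F [ 0.5 -1.2  0.6] q7 0.3
turn deg(tool) [ 0.07 -0.03  0.  ] shift now-axes [90.8 -1.3  1.2] in WANT axes [90.8 -1.3  1.2]
t 1.15 pos [ 445.9 -291.9  190.1] w 85.3 F [ 4.2  5.5 -0.8] q7 0.3
turn deg(tool) [ 0.6  -0.37 -0.23] shift now-axes [90.  -7.4 10.1] in WANT axes [90.1 -6.9  9.6]
```

View pics/s1c.png

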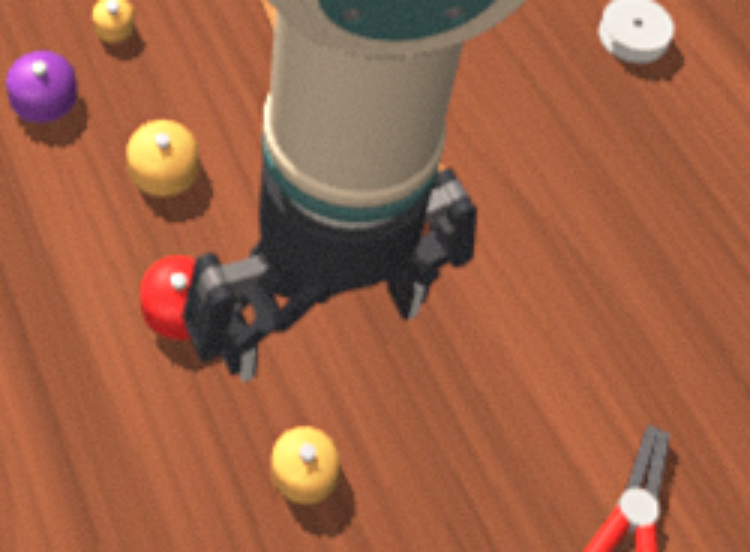

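The crop shows the open fingertips at about (282,325) and (338,304), with the 42 bell below. I'll measure their height.

Run:
```python
from h import *
d=dict(np.load('/tmp/s1.npz'));P=cloud(d)
for a in((282,325),(338,304)):
    q=P[a[1]-4:a[1]+3,a[0]-4:a[0]+4].reshape(-1,3); q=q[q[:,2]>60]; print(q[q[:,2].argsort()[:4]].round(0))
delta([439,-301.5,100])
```

```text
[[ 392. -309.  183.]
 [ 392. -312.  184.]
 [ 389. -307.  185.]
 [ 397. -313.  185.]]
[[ 484. -310.  182.]
 [ 487. -312.  184.]
 [ 488. -311.  185.]
 [ 486. -312.  186.]]
t 1.15 pos [ 445.9 -291.9  190.1] w 85.3 F [ 4.2  5.5 -0.8] q7 0.3
turn deg(tool) [ 0.6  -0.37 -0.23] shift now-axes [90.  -7.4 10.1] in WANT axes [90.1 -6.9  9.6]
```

Emit:
jog_arm(series=[[[0,0,0],[20,0,0],-1],[[0,0,0],[45,0,0],-1],[[0,0,0],[45,0,0],-1],[[0,0,0],[35,0,0],-1],[[0,0,0],[15,0,0],-1],[[0,0,0],[6,0,0],-1],[[0,0,0],[0,0,0],-1],[[0,0,0],[0,0,0],-1]])

```text
clock: 2.15
eef_pos: [440.3, -302.0, 26.5]
tool_rot: [1.042, 1.569, -0.529]
force: [0.4, 0.9, 0.5]
width: 85.3
```

Emit:
jog_arm(series=[[[0,0,0],[0,0,0],1],[[0,0,0],[0,0,0],1],[[0,0,0],[0,0,0],1],[[0,0,0],[0,0,0],1],[[0,0,0],[0,0,0],1],[[0,0,0],[0,0,0],1]])

```text
clock: 2.9
eef_pos: [439.8, -301.7, 26.1]
tool_rot: [0.645, 1.57, -0.925]
force: [-0.3, 1.1, 6.7]
width: 39.7
```

Run:
```python
from h import *
d=snap('side','s2'); cv2.imwrite('pics/s2c.png',cv2.resize(d['img'][284:384,230:370,::-1],None,fx=5,fy=5,interpolation=cv2.INTER_CUBIC))
delta([439,-301.5,25])
```

```text
t 2.95 pos [ 439.8 -301.6   26.1] w 39.9 F [-0.7 -0.4  7.3] q7 0.19
turn deg(tool) [ 0.01  0.03 -0.03] shift now-axes [ 1.1 -0.8 -0.1] in WANT axes [ 1.1 -0.8 -0.1]
```

View pics/s2c.png

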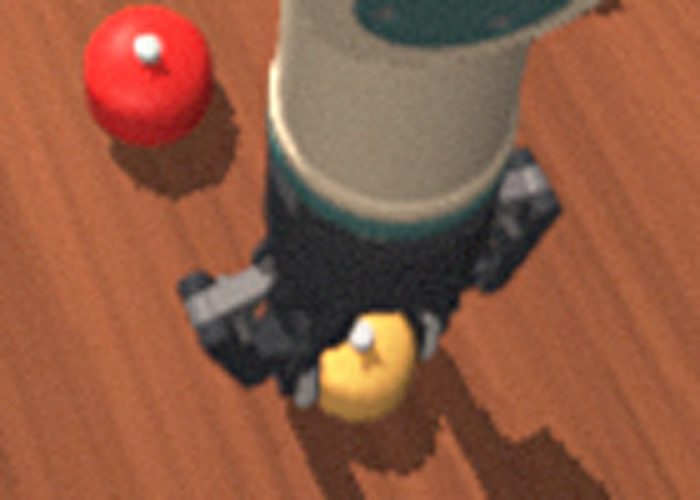

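The bell sits between the pads, with its screw at (302,351). I'll check its height and position.

Run:
```python
from h import *
d=dict(np.load('/tmp/s2.npz'))
print(pt(d,302,351),pt(dict(np.load('/tmp/side0.npz')),302,350)); 
for p in((290.5,362),(291,360),(316,350),(316,352)): print(p,pt(d,*p).round(1))
print(bells(d,[(302,354)],14))
```

```text
[ 440.18260304 -306.29708559   29.49082965] [ 441.09642681 -304.41789968   28.89764738]
(290.5, 362) [ 414.  -314.8   23. ]
(291, 360) [ 415.5 -313.2   27.1]
(316, 350) [ 464.3 -314.1   29.9]
(316, 352) [ 465.8 -313.4   17.9]
[(array([ 439.7, -308.4]), 30.1, array([20.5, 28. ]))]
```

Emit:
jog_arm(series=[[[0,0,0],[-3,0,0],1],[[0,0,0],[-8,0,0],1],[[0,0,0],[-15,0,0],1],[[0,0,0],[-15,0,0],1],[[0,0,0],[-15,0,0],1],[[0,0,0],[-4,0,0],1],[[0,0,0],[0,0,0],1]])

```text
clock: 3.82
eef_pos: [439.7, -301.7, 85.7]
tool_rot: [0.99, 1.57, -0.581]
force: [0.3, 0.0, -0.3]
width: 39.5
```

Run:
```python
from h import *
d=snap('side','s3'); cv2.imwrite('pics/s3c.png',cv2.resize(d['img'][254:384,230:390,::-1],None,fx=4,fy=4,interpolation=cv2.INTER_CUBIC))
delta([608.3,96.5,86])
```

```text
t 3.88 pos [ 439.5 -301.5   85.3] w 39.5 F [-0.2 -0.4 -1.9] q7 0.23
turn deg(tool) [ 0.01 -0.    0.  ] shift now-axes [  -0.7  168.9 -398. ] in WANT axes [  -0.7  168.8 -398. ]
```

View pics/s3c.png

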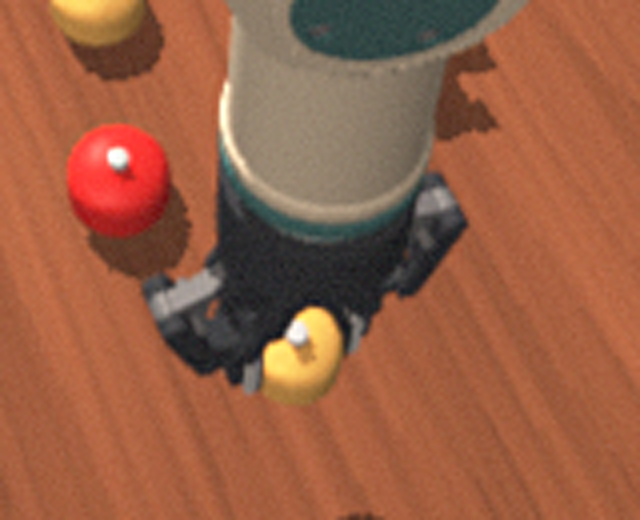

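Emit:
jog_arm(series=[[[0,0,0],[-5,6.8,-16],1],[[0,0,0],[-5,13.5,-32],1],[[0,0,0],[-5,20.3,-48],1],[[0,0,0],[-5,22,-52],1],[[0,0,0],[0,22,-52],1],[[0,0,0],[0,22,-52],1],[[0,0,0],[0,22,-52],1],[[0,0,0],[0,20.3,-48],1]])

```text
clock: 4.88
eef_pos: [588.4, 54.6, 105.1]
tool_rot: [-2.583, 1.57, 2.132]
force: [1.0, -0.8, -1.2]
width: 39.8
```

Emit:
jog_arm(series=[[[0,0,0],[0,13.5,-32],1],[[0,0,0],[0,6.6,-14],1],[[0,0,0],[10,0,0],1],[[0,0,0],[20,0,0],1],[[0,0,0],[15,0,0],1],[[0,0,0],[5,0,0],1],[[0,0,0],[0,0,0],1],[[0,0,0],[0,0,0],1]])

```text
clock: 5.88
eef_pos: [609.0, 96.5, 55.8]
tool_rot: [1.79, 1.57, 0.22]
force: [-0.1, 0.3, -1.1]
width: 39.5
```

Run:
```python
from h import *
delta([608.3,96.5,38])
```

```text
t 5.88 pos [609.   96.5  55.8] w 39.5 F [-0.1  0.3 -1.1] q7 -0.39
turn deg(tool) [ 0.   -0.01 -0.06] shift now-axes [17.8 -0.7 -0. ] in WANT axes [17.8 -0.7 -0. ]
```

Emit:
jog_arm(series=[[[0,0,0],[8,0,0],1],[[0,0,0],[6,0,0],1],[[0,0,0],[3,0,0],1],[[0,0,0],[0.7,0,0],1],[[0,0,0],[0,0,0],1],[[0,0,0],[0,0,0],1]])

```text
clock: 6.62
eef_pos: [608.1, 96.5, 38.2]
tool_rot: [-1.078, 1.57, -2.649]
force: [-1.7, -0.1, 5.1]
width: 39.5
```

Emit:
jog_arm(series=[[[0,0,0],[0,0,0],0],[[0,0,0],[0,0,0],-0.5],[[0,0,0],[0,0,0],-1],[[0,0,0],[0,0,0],-1],[[0,0,0],[-15,0,0],-1],[[0,0,0],[-30,0,0],-1],[[0,0,0],[-30,0,0],-1],[[0,0,0],[-12.4,0,0],-1]])

```text
clock: 7.62
eef_pos: [609.8, 96.8, 127.7]
tool_rot: [1.764, 1.567, 0.193]
force: [-0.5, -0.4, -0.5]
width: 85.5
```

Emit:
jog_arm(series=[[[0,0,0],[0,-15,2.1],-1],[[0,0,0],[0,-35,6],-1],[[0,0,0],[0,-45,7],-1],[[0,0,0],[0,-40,7],-1],[[0,0,0],[15,-20,4],-1],[[0,0,0],[25,-4.7,0],-1],[[0,0,0],[20,0,0],-1],[[0,0,0],[0,0,0],-1]])

```text
clock: 8.62
eef_pos: [447.9, 70.3, 64.1]
tool_rot: [-1.316, 1.568, -2.886]
force: [0.7, -0.2, 0.8]
width: 85.3
```

Run:
```python
from h import *
d=snap('top','t4'); cv2.imwrite('pics/t4c.png',cv2.resize(d['img'][90:290,90:410,::-1],None,fx=2.5,fy=2.5,interpolation=cv2.INTER_CUBIC))
delta([448.6,70.4,25.5])
```

```text
t 8.68 pos [448.5  70.4  64.8] w 85.1 F [-0.6 -0.4  0.5] q7 -0.47
turn deg(tool) [0.03 0.02 0.07] shift now-axes [39.3  0.2 -0. ] in WANT axes [39.3  0.1 -0. ]
```

View pics/t4c.png

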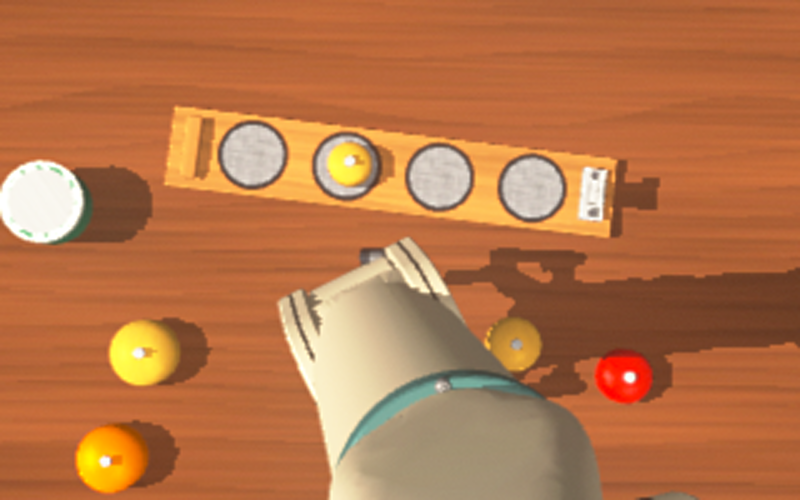

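The 42 bell stands on mark b (crop (349,163)). I'll check its position while I carry on with the 32.

Run:
```python
from h import *
d=dict(np.load('/tmp/t4.npz')); print(bells(d,[(229.6,155)],16), pt(d,229.6,154.5).round(1)); print(bells(d,[(148,231)],26))
```

```text
[(array([607.2,  96.3]), 38.5, array([27.2, 38.5]))] [606.8  92.9  39. ]
[(array([427.1, 286.1]), 56.7, array([20.5, 34.1]))]
```

Emit:
jog_arm(series=[[[0,0,0],[10,0,0],-1],[[0,0,0],[17,0,0],-1],[[0,0,0],[8,0,0],-1],[[0,0,0],[3.8,0,0],-1],[[0,0,0],[0,0,0],-1],[[0,0,0],[0,0,0],0],[[0,0,0],[0,0,0],1],[[0,0,0],[0,0,0],1]])

```text
clock: 9.68
eef_pos: [448.6, 69.9, 29.4]
tool_rot: [-0.587, 1.569, -2.157]
force: [0.7, -0.4, -0.2]
width: 32.3
```

Emit:
jog_arm(series=[[[0,0,0],[0,0,0],1],[[0,0,0],[0,0,0],1],[[0,0,0],[0,0,0],1],[[0,0,0],[0,0,0],1]])

```text
clock: 10.18
eef_pos: [448.5, 70.0, 29.7]
tool_rot: [-0.421, 1.569, -1.991]
force: [-1.1, 0.1, 7.0]
width: 28.9
```

Emit:
jog_arm(series=[[[0,0,0],[0,0,0],0],[[0,0,0],[0,0,0],0],[[0,0,0],[2,0,0],0],[[0,0,0],[1.5,0,0],0],[[0,0,0],[0,0,0],0],[[0,0,0],[0,0,0],0]])

```text
clock: 10.92
eef_pos: [448.3, 69.9, 25.6]
tool_rot: [-0.833, 1.568, -2.403]
force: [-0.1, 0.8, 0.1]
width: 42.8
```

Emit:
jog_arm(series=[[[0,0,0],[0,0,0],1],[[0,0,0],[0,0,0],1],[[0,0,0],[0,0,0],1],[[0,0,0],[0,0,0],1],[[0,0,0],[0,0,0],1]])

```text
clock: 11.55
eef_pos: [448.4, 69.9, 26.0]
tool_rot: [-0.634, 1.569, -2.205]
force: [-1.6, -0.9, 5.0]
width: 29.9
```

Emit:
jog_arm(series=[[[0,0,0],[-5,0,0],1],[[0,0,0],[-15,0,0],1],[[0,0,0],[-25,0,0],1],[[0,0,0],[-20,10,-7],1],[[0,0,0],[-5,24,-16],1],[[0,0,0],[0,35,-24],1],[[0,0,0],[0,35,-24],1],[[0,0,0],[0,35,-24],1]])

```text
clock: 12.55
eef_pos: [588.3, 165.4, 95.4]
tool_rot: [-0.929, 1.568, -2.5]
force: [0.0, -0.5, -1.1]
width: 29.6
```

Emit:
jog_arm(series=[[[0,0,0],[0,22,-15],1],[[0,0,0],[5,8,-6],1],[[0,0,0],[15,0,0],1],[[0,0,0],[15,0,0],1],[[0,0,0],[10,0,0],1],[[0,0,0],[5,0,0],1],[[0,0,0],[0,0,0],1],[[0,0,0],[0,0,0],1]])

```text
clock: 13.55
eef_pos: [617.6, 186.1, 45.6]
tool_rot: [-0.616, 1.569, -2.187]
force: [-0.3, 0.5, -0.2]
width: 29.5
```

Run:
```python
from h import *
delta([617.5,186,38])
```

```text
t 13.55 pos [617.6 186.1  45.6] w 29.5 F [-0.3  0.5 -0.2] q7 -0.87
turn deg(tool) [0.02 0.08 0.05] shift now-axes [ 7.6 -0.1  0.1] in WANT axes [ 7.6 -0.1  0.1]
```

Emit:
jog_arm(series=[[[0,0,0],[4,0,0],1],[[0,0,0],[3,0,0],1],[[0,0,0],[0.5,0,0],1],[[0,0,0],[0,0,0],1],[[0,0,0],[0,0,0],1]])

```text
clock: 14.18
eef_pos: [617.4, 185.9, 38.1]
tool_rot: [-0.652, 1.569, -2.223]
force: [-2.3, -0.6, 5.9]
width: 29.6
```

Emit:
jog_arm(series=[[[0,0,0],[0,0,0],0],[[0,0,0],[0,0,0],-0.5],[[0,0,0],[0,0,0],-1],[[0,0,0],[0,0,0],-1],[[0,0,0],[-15,0,0],-1],[[0,0,0],[-30,0,0],-1],[[0,0,0],[-30,0,0],-1],[[0,0,0],[-12,0,0],-1]])

```text
clock: 15.18
eef_pos: [618.6, 186.8, 127.4]
tool_rot: [1.478, 1.569, -0.092]
force: [0.7, -0.5, 0.4]
width: 85.4
```

Emit:
jog_arm(series=[[[0,0,0],[0,-15,-8],-1],[[0,0,0],[0,-35,-18],-1],[[0,0,0],[0,-45,-24],-1],[[0,0,0],[0,-45,-24],-1],[[0,0,0],[0,-35,-18],-1],[[0,0,0],[0,-15.5,-8],-1],[[-10.7,0,0],[20,0,0],-1],[[-10.7,0,0],[15,0,0],-1]])

```text
clock: 16.18
eef_pos: [426.6, 285.4, 88.8]
tool_rot: [-1.002, 1.567, -2.193]
force: [0.1, 0.3, 0.3]
width: 85.3
```

Emit:
jog_arm(series=[[[0,0,0],[10,0,0],-1],[[0,0,0],[5,0,0],-1],[[0,0,0],[0,0,0],-1],[[0,0,0],[0,0,0],-1]])

```text
clock: 16.68
eef_pos: [427.1, 286.2, 75.2]
tool_rot: [-1.002, 1.569, -2.2]
force: [0.1, 0.5, -0.6]
width: 85.5
```

Run:
```python
from h import *
d=snap('side','s5'); cv2.imwrite('pics/s5c.png',cv2.resize(d['img'][80:240,120:340,::-1],None,fx=3.5,fy=3.5,interpolation=cv2.INTER_CUBIC))
delta([427,286,22])
print(bells(d,[(284,150)],16))
```

```text
t 16.73 pos [427.1 286.2  75.3] w 85.5 F [-0.2 -1.   0.4] q7 -1.01
turn deg(tool) [21.38  0.06  0.06] shift now-axes [53.3 -0.1  0.1] in WANT axes [53.3 -0.1  0.2]
[(array([618.2, 186.7]), 29.4, array([26.9, 35.6]))]
```

View pics/s5c.png

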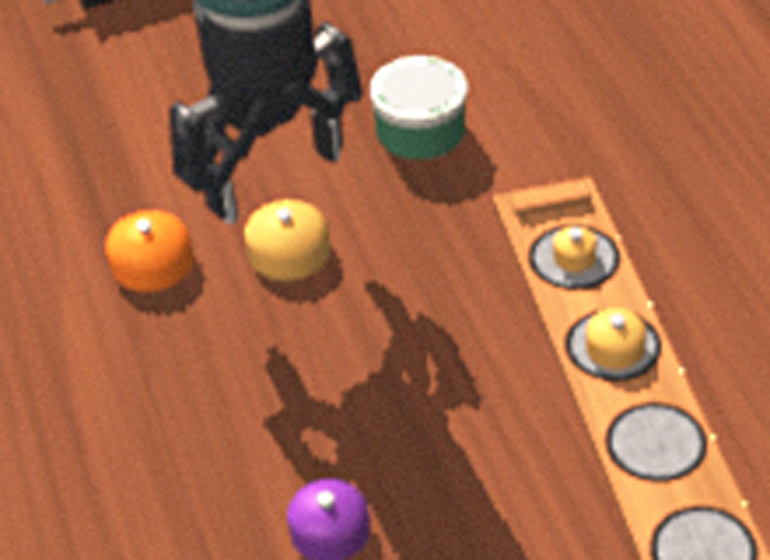

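The 32 bell on mark a and the 42 on mark b are both upright and centred. The gripper is over the 62 (crop (287,238)), with its left finger clear of the orange one.

Emit:
jog_arm(series=[[[0,0,0],[10,0,0],-1],[[0,0,0],[18,0,0],-1],[[0,0,0],[15,0,0],-1],[[0,0,0],[7,0,0],-1],[[0,0,0],[3,0,0],-1],[[0,0,0],[0,0,0],-1],[[0,0,0],[0,0,0],-1]])

```text
clock: 17.6
eef_pos: [427.0, 286.1, 22.2]
tool_rot: [-1.174, 1.569, -2.371]
force: [-0.8, 0.2, -0.4]
width: 85.5
```

Emit:
jog_arm(series=[[[0,0,0],[0,0,0],1],[[0,0,0],[0,0,0],1],[[0,0,0],[0,0,0],1],[[0,0,0],[0,0,0],1],[[0,0,0],[0,0,0],1],[[0,0,0],[0,0,0],1]])

```text
clock: 18.35
eef_pos: [427.1, 286.0, 22.8]
tool_rot: [-0.67, 1.569, -1.867]
force: [-0.6, -1.0, 8.3]
width: 60.0
```

Emit:
jog_arm(series=[[[0,0,0],[-4,0,0],1],[[0,0,0],[-12,0,0],1],[[5,0,0],[-22,0,0],1],[[8,0,0],[-24,0,0],1],[[8.4,0,0],[-12,0,0],1],[[0,0,0],[-4,6,14],1],[[0,0,0],[0,13,29.5],1],[[0,0,0],[0,18,41],1]])

```text
clock: 19.35
eef_pos: [464.0, 200.4, 99.8]
tool_rot: [-0.879, 1.568, -2.444]
force: [0.8, -0.2, -2.2]
width: 60.2
```

Emit:
jog_arm(series=[[[0,0,0],[0,21,47],1],[[0,0,0],[0,21,47],1],[[0,0,0],[0,21,47],1],[[0,0,0],[0,21,47],1],[[0,0,0],[0,20,45],1],[[0,0,0],[0,13,31],1],[[0,0,0],[0,7,15],1],[[0,0,0],[0,2,5],1]])

```text
clock: 20.35
eef_pos: [589.6, -83.3, 99.7]
tool_rot: [-1.112, 1.568, -2.683]
force: [0.4, -0.1, -2.1]
width: 59.7
```

Emit:
jog_arm(series=[[[0,0,0],[10,0,0],1],[[0,0,0],[20,0,0],1],[[0,0,0],[18,0,0],1],[[0,0,0],[8,0,0],1],[[0,0,0],[0,0,0],1],[[0,0,0],[0,0,0],1]])

```text
clock: 21.1
eef_pos: [590.4, -82.3, 44.5]
tool_rot: [-0.532, 1.569, -2.102]
force: [0.7, 0.7, -2.1]
width: 59.7
```

Run:
```python
from h import *
delta([590,-82.5,34.5])
d=snap('side','s6'); cv2.imwrite('pics/s6c.png',cv2.resize(d['img'][120:300,180:400,::-1],None,fx=3,fy=3,interpolation=cv2.INTER_CUBIC))
```

```text
t 21.1 pos [590.4 -82.3  44.5] w 59.7 F [ 0.7  0.7 -2.1] q7 -0.55
turn deg(tool) [0.03 0.09 0.05] shift now-axes [10.  -0.4  0.2] in WANT axes [10.  -0.4  0.2]
```

View pics/s6c.png

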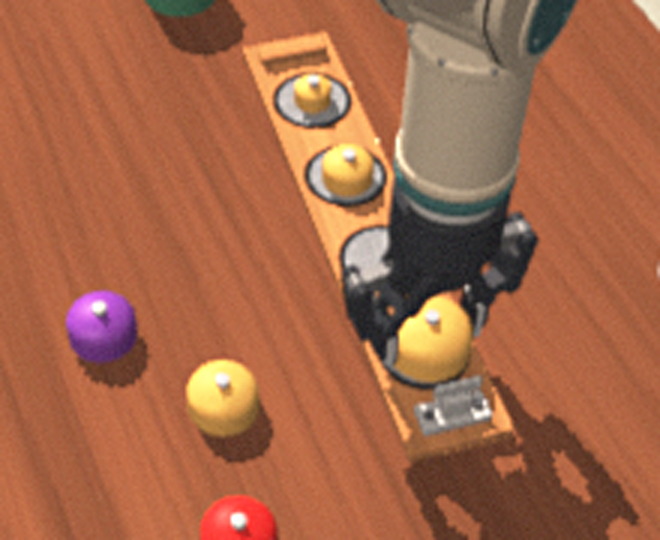

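The 62 is held level over mark d, clear of the stop (crop (455,405)).

Emit:
jog_arm(series=[[[0,0,0],[5,0,0],1],[[0,0,0],[3.5,0,0],1],[[0,0,0],[1.2,0,0],1],[[0,0,0],[0,0,0],1],[[0,0,0],[0,0,0],1]])

```text
clock: 21.78
eef_pos: [589.8, -82.8, 34.9]
tool_rot: [-0.678, 1.568, -2.249]
force: [-2.3, -1.0, 6.7]
width: 59.7
```

Emit:
jog_arm(series=[[[0,0,0],[0,0,0],0],[[0,0,0],[0,0,0],-0.5],[[0,0,0],[0,0,0],-1],[[0,0,0],[0,0,0],-1],[[0,0,0],[0,0,0],-1],[[0,0,0],[-15,0,0],-1],[[0,0,0],[-35,0,0],-1],[[0,0,0],[-35,0,0],-1]])

```text
clock: 22.78
eef_pos: [590.1, -82.2, 121.2]
tool_rot: [-0.792, 1.569, -2.362]
force: [-0.1, 0.1, -0.3]
width: 85.4
```

Emit:
jog_arm(series=[[[0,0,0],[0,-15,-2],-1],[[0,0,0],[0,-35,-5],-1],[[0,0,0],[0,-42,-6],-1],[[0,0,0],[0,-38,-5],-1],[[0,0,0],[10,-18,-2],-1],[[0,0,0],[20,-4.5,-1],-1],[[0,0,0],[20,0,0],-1],[[0,0,0],[10,0,0],-1]])

```text
clock: 23.78
eef_pos: [437.8, -61.5, 59.7]
tool_rot: [-0.5, 1.569, -2.07]
force: [-0.5, -0.6, 0.6]
width: 85.4
```

Run:
```python
from h import *
delta([437.5,-61.6,23])
d=snap('top','t7'); print(bells(d,[(303,164)],22))
```

```text
t 23.77 pos [437.8 -61.5  59.7] w 85.4 F [-0.5 -0.6  0.6] q7 -0.79
turn deg(tool) [0.05 0.11 0.06] shift now-axes [36.7 -0.2  0. ] in WANT axes [36.7 -0.3  0.1]
[(array([587.7, -80.8]), 56.0, array([22.3, 46.5]))]
```

Emit:
jog_arm(series=[[[0,0,0],[10,0,0],-1],[[0,0,0],[15,0,0],-1],[[0,0,0],[8,0,0],-1],[[0,0,0],[3.5,0,0],-1],[[0,0,0],[0,0,0],-1],[[0,0,0],[0,0,0],-1]])

```text
clock: 24.58
eef_pos: [437.7, -61.7, 23.5]
tool_rot: [-0.567, 1.569, -2.138]
force: [-0.6, 0.3, 0.7]
width: 85.4
```

Emit:
jog_arm(series=[[[0,0,0],[0,0,0],1],[[0,0,0],[0,0,0],1],[[0,0,0],[0,0,0],1],[[0,0,0],[0,0,0],1],[[0,0,0],[0,0,0],1],[[0,0,0],[0,0,0],1]])

```text
clock: 25.32
eef_pos: [437.7, -61.7, 23.9]
tool_rot: [-0.287, 1.569, -1.857]
force: [-1.2, -0.3, 9.5]
width: 49.7
```

Emit:
jog_arm(series=[[[0,0,0],[-4,0,0],1],[[0,0,0],[-14,0,0],1],[[0,0,0],[-24,0,0],1],[[0,0,0],[-24,0,0],1],[[0,0,0],[-9,10,-4],1],[[0,0,0],[0,22,-9.5],1],[[0,0,0],[0,32,-13.7],1],[[0,0,0],[0,35,-15],1]])

```text
clock: 26.32
eef_pos: [536.8, -19.4, 98.0]
tool_rot: [-0.977, 1.567, -2.548]
force: [0.9, 0.6, -0.7]
width: 49.4
```

Emit:
jog_arm(series=[[[0,0,0],[0,32,-13.5],1],[[0,0,0],[0,21,-9],1],[[0,0,0],[5,9.5,-4],1],[[0,0,0],[15,0,0],1],[[0,0,0],[20,0,0],1],[[0,0,0],[12,0,0],1],[[0,0,0],[0,0,0],1],[[0,0,0],[0,0,0],1]])

```text
clock: 27.32
eef_pos: [599.1, 7.3, 46.0]
tool_rot: [-0.717, 1.569, -2.287]
force: [-0.5, 0.5, -1.2]
width: 50.0
```

Run:
```python
from h import *
delta([599.2,7,35.7])
```

```text
t 27.32 pos [599.1   7.3  46. ] w 50.0 F [-0.5  0.5 -1.2] q7 -0.73
turn deg(tool) [0.03 0.09 0.08] shift now-axes [10.3  0.2  0.2] in WANT axes [10.3  0.1  0.3]
```

Emit:
jog_arm(series=[[[0,0,0],[5,0,0],1],[[0,0,0],[4,0,0],1],[[0,0,0],[1.1,0,0],1],[[0,0,0],[0,0,0],1],[[0,0,0],[0,0,0],1]])

```text
clock: 27.95
eef_pos: [598.8, 7.0, 36.0]
tool_rot: [-0.686, 1.568, -2.256]
force: [-1.6, -0.1, 4.2]
width: 49.6
```

Emit:
jog_arm(series=[[[0,0,0],[0,0,0],0],[[0,0,0],[0,0,0],-0.5],[[0,0,0],[0,0,0],-1],[[0,0,0],[0,0,0],-1],[[0,0,0],[0,0,0],-1],[[0,0,0],[-15,0,0],-1],[[0,0,0],[-35,0,0],-1],[[0,0,0],[-35,0,0],-1]])

```text
clock: 28.95
eef_pos: [599.1, 7.5, 122.4]
tool_rot: [-0.818, 1.569, -2.388]
force: [0.0, 1.0, -0.2]
width: 85.3
```

Emit:
jog_arm(series=[[[0,0,0],[-30,-15,0],-1],[[0,0,0],[-30,-35,0],-1],[[0,0,0],[0,-45,0],-1],[[0,0,0],[0,-45,0],-1],[[0,0,0],[0,-35,0],-1],[[0,0,0],[0,-10,0],-1],[[0,0,0],[0,0,0],-1],[[0,0,0],[0,0,0],-1]])

```text
clock: 29.95
eef_pos: [415.9, 7.6, 181.3]
tool_rot: [0.393, 1.57, -1.178]
force: [0.1, 0.4, 0.5]
width: 85.5
```

Run:
```python
from h import *
d=snap('top','t8'); e=snap('side','s8')
print(bells(d,[(191,151),(229,155),(266,159),(303,164)],20)); print(bells(e,[(284,150),(295,174),(308,201),(321,232)],14))
print('tin',pt(d,107,171).round(1)); delta([400,0,200])
cv2.imwrite('pics/f.png',np.vstack([cv2.resize(d['img'][100:220,70:390,::-1],(680,255)),cv2.resize(e['img'][80:280,130:450,::-1],(544,340)) if 0 else cv2.copyMakeBorder(cv2.resize(e['img'][80:280,130:450,::-1],(544,340)),0,0,0,136,0)]))
```

```text
[(array([615.9, 186.8]), 28.5, array([25.9, 33.9])), (array([606.3,  96.3]), 35.9, array([28.2, 38.6])), (array([596.2,   9. ]), 45.6, array([28. , 42.9])), (array([587.1, -80.6]), 54.8, array([24.2, 46.4]))]
[(array([617.7, 185.7]), 29.1, array([27.5, 33.4])), (array([605.6,  97.9]), 37.2, array([30. , 38.4])), (array([595.7,   7.7]), 44.5, array([32.2, 43.7])), (array([588.1, -82.9]), 53.6, array([34.3, 47.2]))]
tin [563.4 371.5  43.1]
t 30.05 pos [415.4   7.6 181. ] w 85.5 F [-0.  -0.9 -0.4] q7 -0.75
turn deg(tool) [0.   0.05 0.03] shift now-axes [-18.9 -15.5   7.6] in WANT axes [-19.  -15.4   7.6]
```

View pics/f.png

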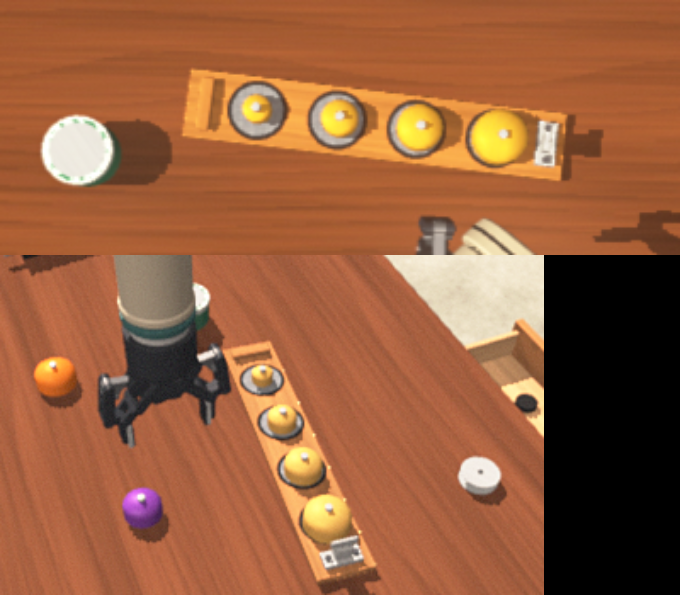

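The final picture shows all four bells upright on their marks (top row (257,107), (340,117), (417,127), (498,136)), the largest beside the stop. They measure within about 4 mm of the mark centres, the tin is unmoved and the arm is clear, so I'm handing in.

```bash
python3 -c "
from cell import *
print(finish_job())"
```

```text
the job is handed in; nothing more can be done
None
```

All four brass bells are on the board in order of size and the job is handed in, at about 30 s of the 93 s allowed. The stop is beside mark d, so the 62 mm bell is on d, the 52 on c, the 42 on b and the 32 on a.

- **Last checks:** both cameras put every bell within about 4 mm of its mark's centre, against the 12 mm allowed. All four look upright, and the heights fit bells standing on the board. The gripper is open and well clear, and the tin has not moved measurably.
- **Regrip:** I reopened and lowered the gripper once on the 32 mm bell, because the first grip sat about 4 mm too high.
- **Odd readings:** closed on a bell, the fingers read 2 to 3 mm narrower than its diameter, but no bell slipped. The two cameras differed by up to about 2.5 mm, near the stated calibration.

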